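# Refit the rinse tap's knob and hold it open over the stone tray

## Task

Swing the rinse tap's spout over the middle of the white tray of rough stones, so that the rinse will fall on them; only then refit the tap's loose black knob: turn it so that the flat in its bore matches the flat of the D-shaped spindle and push it fully home. The tap is self-closing, so press the knob down against its spring, well towards the bottom of its travel, and finish while still holding it pressed; leave the tray, the powder pot and the white wax bar where they are.

Things in the scene. Friction and masses are not known exactly. Their poses are not given: they have to be found in the camera images.
- tap: plain steel bench tap fixed to the worktop: round foot 64 mm across with three screws, column 31 mm across, swivel collar 44 mm across at 64 to 92 mm height, hexagonal bonnet 38 mm across flats with its top at 108 mm (a thin gland disc makes it 111 mm); origin on the vertical axis at worktop height. The spindle stands up on the same axis
- spout (a joint): swivel of the spout about the tap's axis, rad, -1.4 to 1.4, counterclockwise from above positive; at 0 the spout points along the tap's own -y. Stays where it is left (0.12 N m). The spout is a level steel pipe 14 mm thick, centreline 80 mm above the worktop, straight from 30 to 113 mm from the axis, then bent down to a nozzle 18 mm across
- spout_outlet (a point): middle of the nozzle's mouth, 130 mm from the tap's axis and 50 mm above the worktop; moves with the spout
- spindle_tip (a point): centre of the top end of the bare brass D-shaped spindle, 140 mm above the worktop when not pressed; z up, x square out through the flat. Diameter 20 mm, one flat 3.4 mm from the axis, last 2 mm tapered, 32 mm out of the bonnet; turned either way at the start, turns only against 0.12 N m. With the knob home the tip touches the bore's end, so the knob's underside is 20 mm below it
- press (a joint): how far the spindle is pressed down, m: 0 released to 0.008 at the stop; a return spring pushes back with 5 N at the start and 9 N at the stop
- knob: loose black pointer knob lying upright on the worktop, bore down: 32 mm high, teardrop outline 60 x 35 mm, parallel upright flanks from 14 mm behind to 13 mm ahead of the axis. Origin: middle of the bore's mouth, on the underside; z up, x to the pointed nose 37 mm ahead (a pale line on top runs to it). Blind D bore 21.4 mm in diameter, 20 mm deep, its flat on the nose side, 4.1 mm from the axis
- white_tray: white rectangular tray with rounded corners, 141 x 151 x 28 mm, walls about 3 mm, open on top, standing beside the tap with three rough stones lying in it (up to 24 mm above the worktop); origin under its centre
- powder_pot: bystander: round pot with a blue lid, 56 mm across, 52 mm high; origin under its centre
- wax_bar_white: bystander: white bar of polishing compound, 32 x 72 x 26 mm, lying flat; origin under its centre
There are look-alikes about, which are no part of the job. What is shaped like the knob but pink or turquoise is not meant.

How it is judged (in metres and radians):
On the way, in this order (a step that is already met when the one before it is completed fails the run):
1. the spout's outlet is over the middle of the tray (horizontal distance between spout_outlet and white_tray below 0.04 m), for 0.2 s.
2. the knob is fully home on the spindle, flats matched (z of knob in the frame of spindle_tip below -0.017 m and horizontal distance between knob and spindle_tip below 0.004 m and angle between the x axis of knob and the x axis of spindle_tip, either way round below 0.3 rad), for 0.2 s.
At the end, for the whole second after the job is handed in: the outlet is within 40 mm of the tray's centre in plan; the knob is on the spindle, within 3 mm of home, 4 mm of the axis, 0.12 rad of upright, flats matched to 0.3 rad; the robot still pushes it (over 2 N) and holds the spindle at least 5 mm down of its 8 mm, through the last second (all of step 2 and horizontal distance between spout_outlet and white_tray below 0.04 m and angle between knob's own z axis and vertical below 0.12 rad and value of joint press above 0.005 m and contact force between the fingers and knob above 2 N); the arm keeps its last pose, push and grip.
It fails at once if the tray was shifted by more than 25 mm (distance of white_tray from where it was at the start of the episode above 0.025 m).
It fails at once if the powder pot was shifted by more than 25 mm (distance of powder_pot from where it was at the start of the episode above 0.025 m).
It fails at once if the wax bar was shifted by more than 25 mm (distance of wax_bar_white from where it was at the start of the episode above 0.025 m).
It also fails if it takes over 59 s, if anything falls off the work surface, if the arm or the gripper's body presses on something with over 40 N, if the wrist force passes 120 N, or if a joint passes its speed limit or range.

## Robot

A 6-joint arm with a two-finger parallel gripper is mounted at the origin on a cart in front of the work surface, level with it; the furniture and walls round the work are solid. World frame = base frame: x ahead of the robot, y to its left, z up, the work surface at z = 0. Lengths are in m, angles in degrees, forces in N, time in s.
With the tool pointing down it reaches from about 0.375 to 0.75 m from the base axis. Payload 9 kg.
Tool frame: the origin (TCP) lies where the fingers leave the gripper's body, on its centre line; the fingertips stand 73 mm ahead of it and the grasp point (between the pads) lies 54 mm ahead of it (robot.tip_reach is the distance from the TCP to the fingertips, in m); z points along the fingers, y is the direction in which the jaws open and shut (so a half turn about z gives the same grasp; the last joint's range is limited). The gripper opens to 85 mm and grips with 20 to 120 N. Pads are 22 mm wide; open, the fingers measure 114 mm over their backs; the gripper's body (76 mm by 85 mm) begins 54 mm behind the grasp point. The pads swing forward as they close: fully open they stand 13 mm farther back than shut.
Start: joints at [-89.078, 5.964, 5.575, 89.605, 0, 77.527], TCP at [0.139, -0.584, 0.304] pointing down, gripper open.
Joint ranges: [-171.21, 171.21], [-48.23, 106.86], [-62.78, 66.21], [-105.2, 120.99], [-86.42, 89.51], [-180, 180]. Speed limits (degrees/s): [127.2, 127.2, 147.25, 180, 180, 180].

## Interface

Orientations are given as [roll, pitch, yaw] about the fixed x, y, z axes, in that order (R = Rz(yaw) Ry(pitch) Rx(roll)).
In Python, from plant import robot gives the robot as it stands. Calls block until the motion is done:
- robot.move_pose(position, orientation): joint-space move of the TCP to a pose.
- robot.line_to(position, vel=0.15, rotation=None, guard=None): straight line of the TCP; rotation=None keeps the orientation; vel is the mean speed in m/s. With guard (N) it stops when the force on the tool has changed by that much, and returns True; else False.
- robot.goto_joints(angles): joint-space move.
- robot.set_gripper(opening): finger opening in m; the grip force is fixed at half the most; returns when the fingers have stopped.
- robot.pause(seconds).
- robot.ik(position, orientation): joint angles nearest the present ones, or None.
- robot.observe(): the state.
- robot.grab_frame(name): name is "scene" or "top" or "wrist"; returns the picture (384x512x3 uint8, blue, green, red); there is no depth.
- robot.get_calibration(name): a dict with "vertical_fov" (degrees; the focal length in pixels is half the picture's height over the tangent of half this angle, whatever the lens; pixels are square), "cx", "cy" (the principal point, pixels), "rvec" (rotation vector, rad) and "tvec" (3), from world to camera coordinates, as OpenCV has them. Camera axes: x right, y down, z forward; pixel columns grow to the right and rows downward; lengths in m; the calibration is good to about 2 mm. A picture is of the moment at which its call begins: read the wrist's pose just before it. get_calibration takes no time and is no camera call; for the wrist camera it gives the pose at the moment of the call.
A pose or a line that the arm cannot do raises robot.IKError and nothing moves.
- robot.job_done(): hands the job in, once; it reports no verdict.
The state is a dict: "time": time; "q": joint angles; "qvel": joint speeds; "joint_torque": joint torques, N m; "tool_pos": TCP position; "tcp_rot": TCP orientation; "ft_force": force on the tool from outside, world axes, zero at the start; "torque": the same for the moment, N m; "gripper_width": finger opening in m.
Only numpy, scipy, OpenCV 4.12 (cv2) and the standard library are available. Lean on these libraries where they do the work, as an engineer would, in place of code of your own. Each camera call takes 0.05 s, during which the arm holds its last target.

## Working session

There is one attempt and no reset: what is moved stays moved. The work goes in short steps, each a Python script; the robot and the scene stay as the last script left them, time stands still between calls to the robot, and variables do not carry over. Pictures are saved under pics/ and viewed, and the job is handed in when it is done.

```bash
ls -la; mkdir -p pics
python3 - <<'E'
from plant import robot
import cv2
for n in ("scene","top","wrist"):
    cv2.imwrite(f"pics/{n}0.png",robot.grab_frame(n)); print(n,robot.get_calibration(n))
s=robot.observe(); print(s)
E
```

```text
total 12
drwxr-xr-x  3 agent agent 4096 Dec  6 12:56 .
drwxr-xr-x 23 root  root  4096 Dec  6 12:56 ..
drwxr-xr-x  2 agent agent 4096 Dec  6 12:56 pics
scene {'vertical_fov': 50.06360051483278, 'cx': 254.7599919662294, 'cy': 191.48584384104942, 'rvec': array([ 0.8933574 , -2.34769226,  1.27027384]), 'tvec': array([0.36532448, 0.30680446, 0.78296195])}
top {'vertical_fov': 48.7842690861655, 'cx': 262.9451519785057, 'cy': 188.73628035261723, 'rvec': array([ 2.12499291, -2.05191502,  0.24016484]), 'tvec': array([-0.08202524,  0.57515859,  1.08648816])}
wrist {'vertical_fov': 64.50630026684392, 'cx': 256.1793422431171, 'cy': 193.00304438073792, 'rvec': array([-2.29176625,  1.80858552,  0.249033  ]), 'tvec': array([-0.59922656, -0.03545358,  0.37989359])}
{'time': 0.15, 'q': array([-8.90791309e+01,  5.99210672e+00,  5.53790498e+00,  8.96048879e+01,
        7.74175873e-04,  7.75282011e+01]), 'qvel': array([ 0.13117943, -0.06811626,  0.0577378 ,  0.07793905, -0.00460436,
       -0.09440458]), 'joint_torque': array([ 3.38314649e-04, -5.57353628e+01,  5.04009068e+01,  1.23777468e-02,
       -5.49223387e-04,  1.81092884e-05]), 'tool_pos': array([ 0.13899869, -0.58349354,  0.30329301]), 'tcp_rot': array([-1.79942472e+02, -1.35168408e-02,  1.33926608e+01]), 'ft_force': array([-0.80387242, -0.14788671, -0.40787377]), 'torque': array([-0.01575591, -0.01515945,  0.01271552]), 'gripper_width': 0.0854272826760852}
```

View pics/scene0.png

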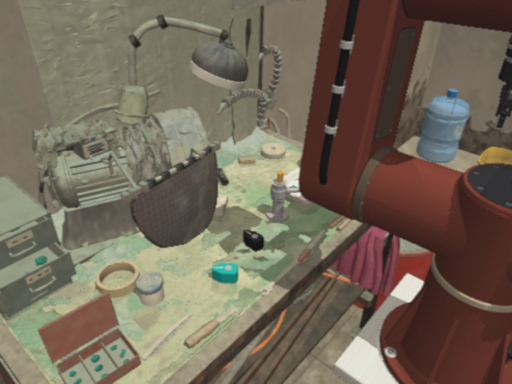

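View pics/top0.png

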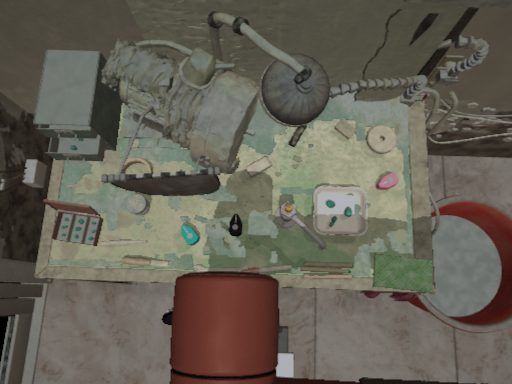

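View pics/wrist0.png

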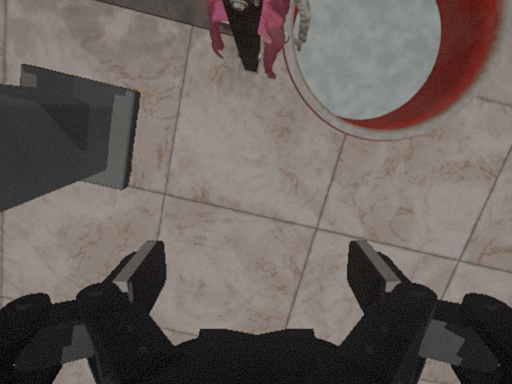

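The top view shows the tap at about (289,210), with its spout running to (322,246). The white tray is at (340,210). There are three knob-shaped things: black at (236,224), turquoise at (190,233) and pink at (387,180). The black one fits the description, so I'll confirm it in a crop.

```bash
cat > h.py <<'E'
import numpy as np, cv2
from plant import robot
def K(c):
    f=192/np.tan(np.radians(c["vertical_fov"]/2)); return np.array([[f,0,c["cx"]],[0,f,c["cy"]],[0,0,1.]])
def unproj(c,uv,z):
    R=cv2.Rodrigues(c["rvec"])[0]; o=-R.T@c["tvec"].ravel()
    d=R.T@np.linalg.inv(K(c))@np.array([uv[0],uv[1],1.]); return o+d*(z-o[2])/d[2]
def proj(c,P): return cv2.projectPoints(np.array(P,float).reshape(-1,3),c["rvec"],c["tvec"],K(c),None)[0].reshape(-1,2)
E
python3 - <<'E'
from h import *
im=cv2.imread("pics/top0.png"); cr=im[150:270,170:400]
cv2.imwrite("pics/topcrop.png",cv2.resize(cr,None,fx=3.4,fy=3.4,interpolation=cv2.INTER_CUBIC))
c=robot.get_calibration("top")
for n,uv,z in [("tap tip",(289,209),.14),("foot",(289,212),.0),("nozzle",(321,246),.06),("trayTL",(314,186),.028),("trayBR",(367,236),.028),("knob",(236,226),.032),("nose",(236,214),.032)]: print(n,unproj(c,uv,z).round(3))
E
```

```text
tap tip [ 0.51  -0.131  0.14 ]
foot [ 0.529 -0.138  0.   ]
nozzle [ 0.428 -0.222  0.06 ]
trayTL [ 0.601 -0.205  0.028]
trayBR [ 0.464 -0.352  0.028]
knob [0.478 0.009 0.032]
nose [0.512 0.011 0.032]
```

View pics/topcrop.png

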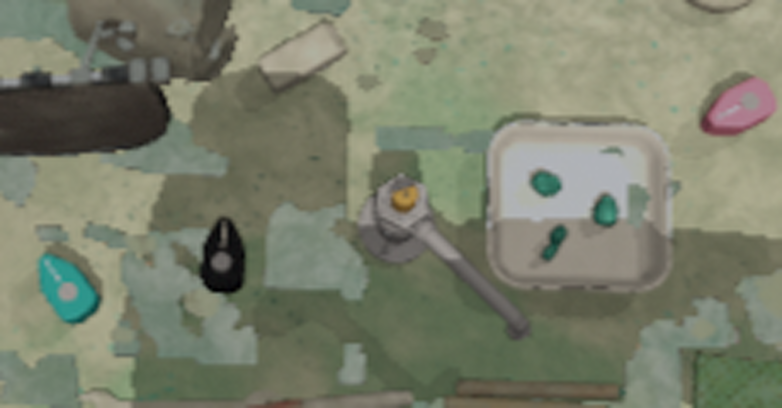

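The crop shows a black knob with a pale line to its nose (crop 223,220), and the D spindle end in brass (crop 404,197). Only this knob is black, so it is the one meant. Next I'll take wrist views of the tap and the knob.

Run:
```python
from h import *
from scipy.spatial.transform import Rotation as Ro
s=robot.observe(); c=robot.get_calibration("wrist")
R=cv2.Rodrigues(c["rvec"])[0]; o=-R.T@c["tvec"].ravel()
T=Ro.from_euler("xyz",s["tcp_rot"],degrees=True).as_matrix()
print("cam in tool",(T.T@(o-s["tool_pos"])).round(4)); print("cam rot in tool",(T.T@R.T).round(3))
for yaw in (-180,-90,0,90): 
    for p in ([.47,-.17,.35],[.44,0,.35]): print(yaw,p,robot.ik(p,[180,0,yaw]))
```

```text
cam in tool [ 0.068  -0.     -0.0711]
cam rot in tool [[ 0.001 -0.963 -0.268]
 [ 1.     0.001 -0.001]
 [ 0.001 -0.268  0.963]]
-180 [0.47, -0.17, 0.35] [-34.91391781 -10.59955552  -5.76310186  94.83645366   0.
 -34.91391781]
-180 [0.44, 0, 0.35] [-17.13028285 -21.06148746 -14.45642692  96.60506054   0.
 -17.13028285]
-90 [0.47, -0.17, 0.35] [ -34.91391781  -10.59955552   -5.76310186   94.83645366    0.
 -124.91391781]
-90 [0.44, 0, 0.35] [ -17.13028285  -21.06148746  -14.45642692   96.60506054    0.
 -107.13028285]
0 [0.47, -0.17, 0.35] [-34.91391781 -10.59955552  -5.76310186  94.83645366   0.
 145.08608219]
0 [0.44, 0, 0.35] [-17.13028285 -21.06148746 -14.45642692  96.60506054   0.
 162.86971715]
90 [0.47, -0.17, 0.35] [-34.91391781 -10.59955552  -5.76310186  94.83645366   0.
  55.08608219]
90 [0.44, 0, 0.35] [-17.13028285 -21.06148746 -14.45642692  96.60506054   0.
  72.86971715]
```

Run:
```python
from h import *
robot.move_pose([.47,-.17,.33],[180,0,180])
c=robot.get_calibration("wrist"); im=robot.grab_frame("wrist")
np.save("c1.npy",c,allow_pickle=True); cv2.imwrite("pics/w1.png",im)
print(robot.observe()["time"])
robot.move_pose([.45,0.0,.28],[180,0,180])
c=robot.get_calibration("wrist"); im=robot.grab_frame("wrist")
np.save("c2.npy",c,allow_pickle=True); cv2.imwrite("pics/w2.png",im)
print(robot.observe()["time"])
```

```text
2.1167
2.9083
```

View pics/w1.png

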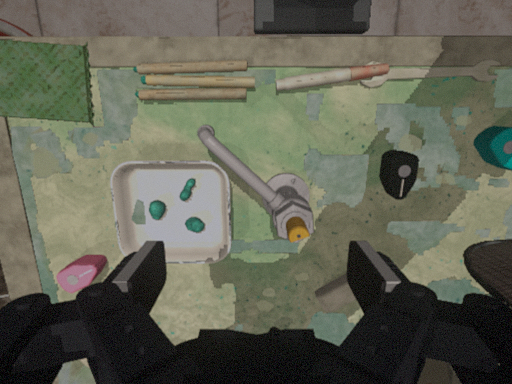

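View pics/w2.png

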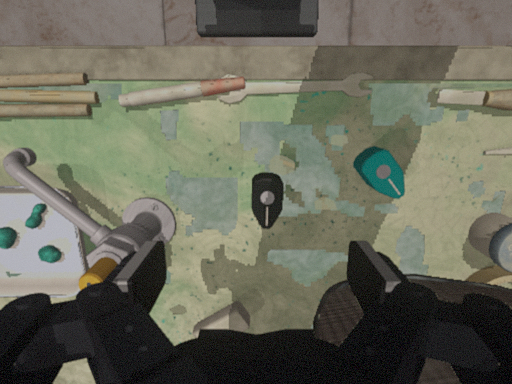

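Run:
```python
from h import *
a=cv2.imread("pics/w1.png")[165:265,245:345]; b=cv2.imread("pics/w2.png")[160:240,230:310]
cv2.imwrite("pics/crop12.png",np.hstack([cv2.resize(a,(400,400),interpolation=cv2.INTER_CUBIC),cv2.resize(b,(400,400),interpolation=cv2.INTER_CUBIC)]))
c=np.load("c1.npy",allow_pickle=True).item();c2=np.load("c2.npy",allow_pickle=True).item()
for n,uv,z in [("tip",(298,233),.14),("foot",(290,195),0),("noz",(206,132),.07),("trayTL",(111,162),.028),("trayTR",(229,162),.028),("trayBR",(231,262),.028),("trayBL",(119,262),.028)]: print(n,unproj(c,uv,z).round(4))
for n,uv,z in [("nose",(267,228),.016),("noset",(267,225),.032),("ax",(267,198),.032),("back",(266,174),.032),("L",(251,190),.032),("R",(284,190),.032)]: print(n,unproj(c2,uv,z).round(4))
```

```text
tip [ 0.513  -0.1317  0.14  ]
foot [ 0.5163 -0.1239  0.    ]
noz [ 0.4262 -0.2238  0.07  ]
trayTL [ 0.4656 -0.3497  0.028 ]
trayTR [ 0.4658 -0.2038  0.028 ]
trayBR [ 0.6027 -0.2045  0.028 ]
trayBL [ 0.6025 -0.3565  0.028 ]
nose [0.5187 0.0124 0.016 ]
noset [0.5086 0.0118 0.032 ]
ax [0.4771 0.0115 0.032 ]
back [0.4503 0.0101 0.032 ]
L [ 0.468 -0.006  0.032]
R [0.468  0.0299 0.032 ]
```

View pics/crop12.png

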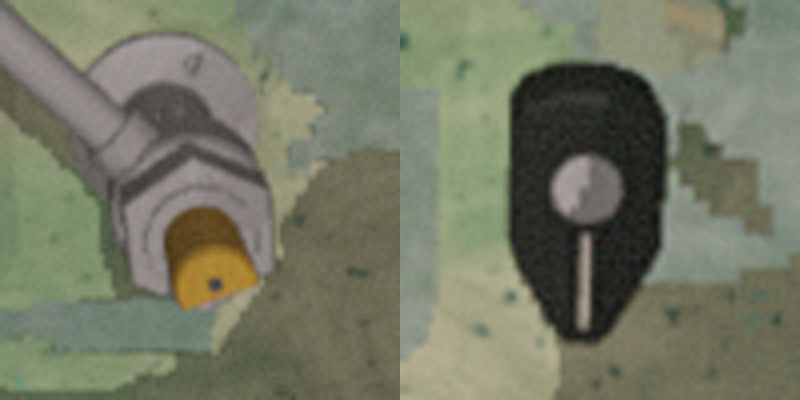

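The knob axis is at px (267.4,197.8) in w2, which gives (0.477, 0.012). The D tip, whose dot is at px (298.5,236) in w1, gives about (0.513,-0.132). The tray rim measures 137x149 mm (true size 141x151), centred at (0.534,-0.278). Spout length also checks: I measure 127 mm against a true 130 mm. Next I'll swing the spout by straddling the pipe.

```bash
cat > swing.py <<'E'
from h import *
A=np.array([.513,-.132]); T=np.array([.534,-.278])
def P(phi,z,r=.09): return [A[0]+r*np.cos(np.radians(phi)),A[1]+r*np.sin(np.radians(phi)),z]
phi0=-133.4; phi1=np.degrees(np.arctan2(*(T-A)[::-1]))
print(phi1)
robot.move_pose(P(phi0,.24),[180,0,phi0])
robot.set_gripper(.032)
print(robot.observe()["tool_pos"],robot.observe()["gripper_width"])
hit=robot.line_to(P(phi0,.138),vel=.08,guard=8); print("hit",hit,robot.observe()["tool_pos"])
if not hit:
    for ph in np.arange(phi0,phi1+5.5,4)[1:].tolist()+[phi1+5.5]:
        robot.line_to(P(ph,.138),vel=.1,rotation=[180,0,ph])
    s=robot.observe(); print(s["ft_force"],s["time"])
    robot.line_to(P(phi1+2,.138),vel=.05)
    robot.line_to(P(phi1+2,.26),vel=.2)
print(robot.observe()["time"])
cv2.imwrite("pics/top1.png",robot.grab_frame("top"))
E
python3 swing.py
```

```text
-81.81496402939455
[ 0.45121325 -0.19728039  0.24002935] 0.03246153881610538
hit False [ 0.45143973 -0.19760094  0.13858036]
[-0.06774094 -0.46155853 -0.76574751] 9.75
10.7667
```

Run:
```python
from h import *
A=np.array([.513,-.132]); out=[]
robot.set_gripper(.085)
for i,yaw in enumerate((-90,180,90)):
    y=np.radians(yaw); p=A-0.013*np.array([np.cos(y),np.sin(y)])
    robot.move_pose([p[0],p[1],.28],[180,0,yaw]); robot.pause(.15)
    c=robot.get_calibration("wrist"); im=robot.grab_frame("wrist"); np.save(f"ct{i}.npy",c,allow_pickle=True); cv2.imwrite(f"pics/t{i}.png",im)
    u=proj(c,[[*A,.14]])[0].round().astype(int); print(u)
    u=np.clip(u,40,340); cr=im[u[1]-40:u[1]+40,u[0]-40:u[0]+40]; print("origin",u-40)
    out.append(cv2.resize(cr,(264,264),interpolation=cv2.INTER_CUBIC))
cv2.imwrite("pics/t_all.png",np.hstack(out)); print(robot.observe()["time"])
```

```text
[256 189]
origin [216 149]
[256 188]
origin [216 148]
[256 188]
origin [216 148]
15.25
```

View pics/t_all.png

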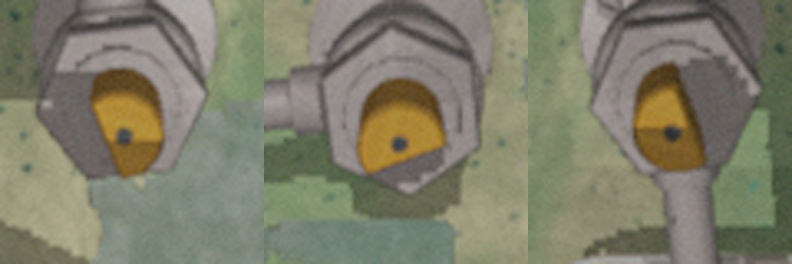

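View pics/t1.png

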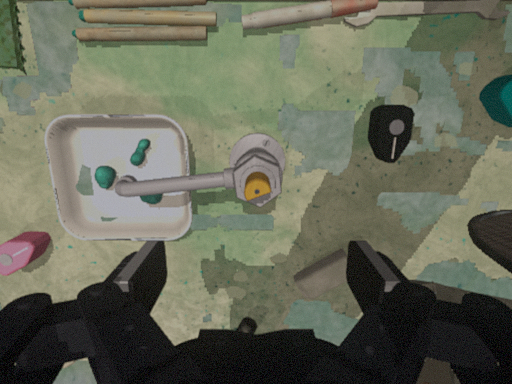

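View pics/top1.png

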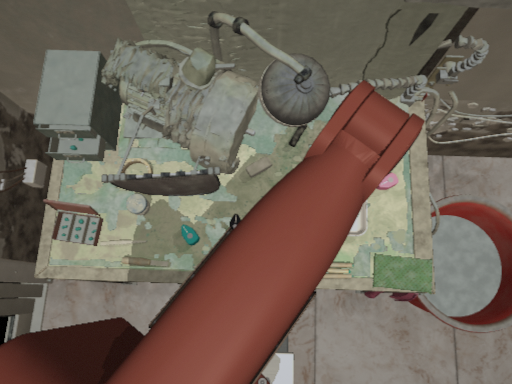

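Run:
```python
from h import *
D=[((124,136),(93,104),(117,172),(216,149)),((135,144),(104,174),(180,148),(216,148)),((144,133),(152,68),(176,164),(216,148))]
S=264/80
for i,(d,a,b,o) in enumerate(D):
    c=np.load(f"ct{i}.npy",allow_pickle=True).item()
    f=lambda p:unproj(c,((p[0]+.5)/S-.5+o[0],(p[1]+.5)/S-.5+o[1]),.14)
    e=f(b)-f(a); n=np.array([-e[1],e[0]]); n*=np.sign(n@((f(a)+f(b))/2-f(d))[:2])
    print(f(d).round(4),"normal",np.degrees(np.arctan2(n[1],n[0])).round(1), "edge len",np.linalg.norm(e).round(4),"dist",(n/np.linalg.norm(n)@(f(a)-f(d))[:2]).round(4))
c=np.load("ct1.npy",allow_pickle=True).item()
for uv,z in [((125,188),.055),((46,117),.028),((187,117),.028),((191,239),.028),((62,239),.028)]: print(unproj(c,uv,z).round(4))
```

```text
[ 0.5151 -0.1312  0.14  ] normal 18.4 edge len 0.0161 dist 0.0041
[ 0.5156 -0.1315  0.14  ] normal 19.7 edge len 0.0176 dist 0.0041
[ 0.5153 -0.1319  0.14  ] normal 14.2 edge len 0.022 dist 0.0051
[ 0.5353 -0.2635  0.055 ]
[ 0.4669 -0.3482  0.028 ]
[ 0.4667 -0.203   0.028 ]
[ 0.6028 -0.2066  0.028 ]
[ 0.603  -0.3548  0.028 ]
```

Run:
```python
from h import *
A=[.4772,.0117]
out=[]
for i,yaw in enumerate((90,180)):
    robot.move_pose([A[0],A[1],.19],[180,0,yaw]); robot.pause(.15)
    c=robot.get_calibration("wrist"); im=robot.grab_frame("wrist"); np.save(f"ck{i}.npy",c,allow_pickle=True); cv2.imwrite(f"pics/k{i}.png",im)
    u=proj(c,[[*A,.032]])[0].round().astype(int); print("origin",u-50)
    cr=im[u[1]-50:u[1]+50,u[0]-50:u[0]+50]; out.append(cv2.resize(cr,(400,400),interpolation=cv2.INTER_CUBIC))
cv2.imwrite("pics/k_all.png",np.hstack(out)); print(robot.observe()["time"],robot.tip_reach)
```

```text
origin [204 146]
origin [206 148]
17.8167 0.0726
```

View pics/k_all.png

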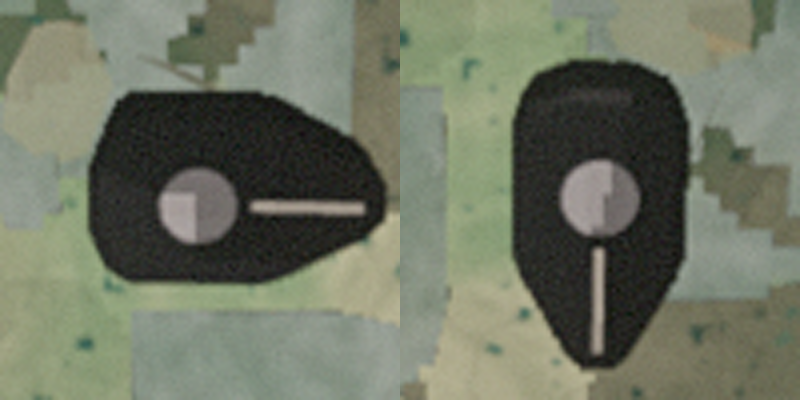

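```bash
cat > grasp.py <<'E'
from h import *
o=[(204,146),(206,148)]; S=4
pts=[((198,206),(252,206),(365,210)),((200,199),(199,248),(197,353))]
res=[]
for i in (0,1):
    c=np.load(f"ck{i}.npy",allow_pickle=True).item()
    f=lambda p:unproj(c,((p[0]+.5)/S-.5+o[i][0],(p[1]+.5)/S-.5+o[i][1]),.032)
    a,b,d=map(f,pts[i]); e=d-b; y=np.degrees(np.arctan2(e[1],e[0])); res.append([*a[:2],y]); print(a.round(4),y.round(2),np.linalg.norm(d-a))
k=np.mean(res,0); print(k)
yaw=180+k[2]
robot.move_pose([k[0],k[1],.15],[180,0,yaw]); robot.set_gripper(.055)
print("hit",robot.line_to([k[0],k[1],.078],vel=.1,guard=8))
robot.set_gripper(0.0)
s=robot.observe(); print(s["gripper_width"],s["tool_pos"],s["tcp_rot"],s["ft_force"],s["time"])
E
python3 grasp.py
```

```text
[0.4762 0.0109 0.032 ] -2.19 0.03294548339648108
[0.4767 0.0115 0.032 ] -1.08 0.03261502291355136
[ 0.4764085   0.01117379 -1.63853447]
hit False
0.033825096534599315 [0.47716748 0.01100718 0.07904287] [-1.79977298e+02  1.05444825e-01  1.78364745e+02] [-0.67027667  0.46868583  6.22736465] 19.6917
```

Run:
```python
from h import *
s=robot.observe(); p=s["tool_pos"]
robot.line_to([p[0],p[1],.26],vel=.2)
robot.move_pose([.515,-.131,.26],[180,0,180+18.5+0]); robot.pause(.15)
s=robot.observe(); c=robot.get_calibration("wrist"); im=robot.grab_frame("wrist"); np.save("ch.npy",[c,s],allow_pickle=True); cv2.imwrite("pics/hand.png",im)
print(s["tool_pos"],s["tcp_rot"],s["gripper_width"],s["ft_force"],s["time"])
cv2.imwrite("pics/handc.png",cv2.resize(im[170:320,160:360],(800,600),interpolation=cv2.INTER_CUBIC))
```

```text
[ 0.51477511 -0.1299279   0.25963618] [ 1.79962705e+02 -2.24005531e-02 -1.61458642e+02] 0.033888768121179996 [ 0.72344875  0.45737401 -0.29221457] 21.5417
```

View pics/handc.png

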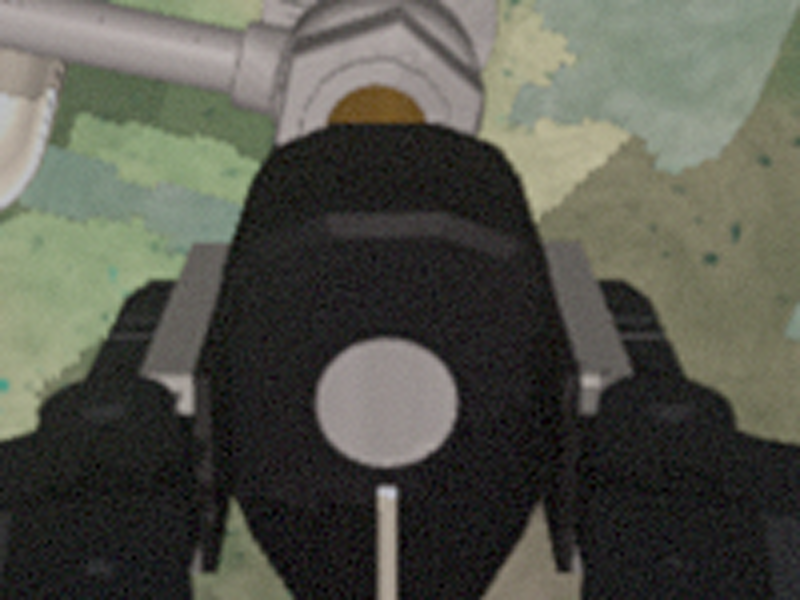

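Run:
```python
from h import *
c,s=np.load("ch.npy",allow_pickle=True)
p=unproj(c,((386.5)/4-.5+160,(402.5)/4-.5+170),.2126); d=p[:2]-s["tool_pos"][:2]
y=np.radians(s["tcp_rot"][2]); print(p,"tool x,y off",d@[np.cos(y),np.sin(y)],d@[np.sin(y),-np.cos(y)])
```

```text
[ 0.51456736 -0.12985773  0.2126    ] tool x,y off 0.00017465465357085827 0.00013258622482508582
```

Run:
```python
from h import *
y=np.radians(198.5); G=np.array([.5153,-.1315])-.0004*np.array([np.cos(y),np.sin(y)])
robot.line_to([*G,.225],vel=.1); 
for _ in range(3):
    robot.pause(.2); s=robot.observe(); print(s["tool_pos"],s["tcp_rot"],s["ft_force"],s["q"].round(3),s["time"])
print(G, robot.ik([*G,.225],[180,0,198.5]))
```

```text
[ 0.51599156 -0.13152251  0.22578991] [-1.79949560e+02  4.76371607e-02 -1.61500026e+02] [ 0.84012916 -0.25993985 -1.24205159] [-28.386  -5.982 -14.483  81.43    0.    -46.886] 22.2917
[ 0.51580416 -0.13148654  0.22531414] [-1.79979160e+02  1.88830624e-02 -1.61503152e+02] [0.45679476 0.36971843 0.14256363] [-28.392  -5.965 -14.516  81.421  -0.    -46.889] 22.4917
[ 0.51566951 -0.13136796  0.22501473] [ 1.79996265e+02 -5.17314257e-04 -1.61500656e+02] [ 0.11228712  0.20946785 -0.52154322] [-2.8389e+01 -5.9550e+00 -1.4538e+01  8.1420e+01  2.0000e-03 -4.6888e+01] 22.6917
[ 0.51567933 -0.13137308] [-28.38807351  -5.95643851 -14.54088084  81.41555767   0.
 -46.88807351]
```

```bash
cat > ins.py <<'E'
from h import *
y=np.radians(198.5); X=np.array([np.cos(y),np.sin(y)])
G=np.array([.5153,-.1315])-.0004*X
offs=[(0,0)]+[(r*np.cos(a),r*np.sin(a)) for r in (.001,.002) for a in np.arange(6)*np.pi/3]
for o in offs:
    g=G+o
    robot.line_to([*g,.2215],vel=.05); robot.pause(.25)
    hit=robot.line_to([*g,.212],vel=.02,guard=6)
    s=robot.observe(); print(np.round(o,4),hit,s["tool_pos"].round(4),s["ft_force"].round(1),s["time"])
    if not hit: break
    if s["time"]>36: break
E
python3 ins.py
```

```text
[0 0] False [ 0.5162 -0.1312  0.212 ] [ 5.7  1.1 -1. ] 23.8167
```

```bash
cat > ins2.py <<'E'
from h import *
robot.line_to([.5162,-.1312,.212],vel=.02); robot.pause(.3)
s=robot.observe(); print(s["tool_pos"].round(4),s["ft_force"].round(1),s["torque"].round(2))
hit=robot.line_to([.5162,-.1312,.2005],vel=.02,guard=12)
robot.pause(.3)
s=robot.observe(); print(hit,s["tool_pos"].round(4),s["ft_force"].round(1),s["torque"].round(2),s["time"])
c=robot.get_calibration("wrist"); cv2.imwrite("pics/in1.png",robot.grab_frame("wrist"))
E
python3 ins2.py
```

```text
[ 0.5163 -0.1312  0.212 ] [ 5.3  0.5 -1.7] [ 0.24 -1.12  0.1 ]
False [ 0.5164 -0.1311  0.2002] [ 5.7  1.7 -0.1] [ 0.35 -1.32  0.08] 25.3917
```

View pics/in1.png

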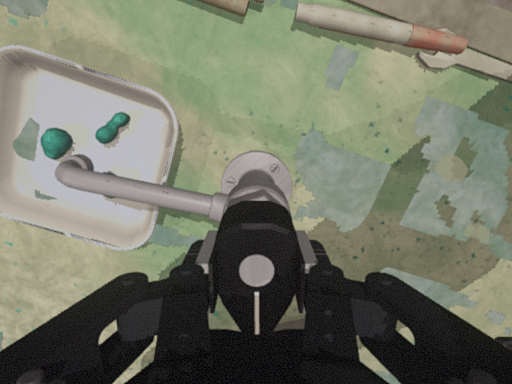

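The knob has slid 19 mm onto the spindle with no axial resistance. Now I'll press it, watching for the 5–9 N spring force.

Run:
```python
from h import *
for z in (.199,.198,.196,.194,.1925):
    hit=robot.line_to([.5167,-.1309,z],vel=.01,guard=25); robot.pause(.3)
    s=robot.observe(); print(z,hit,s["tool_pos"].round(4),s["ft_force"].round(1),s["torque"].round(2),s["gripper_width"].round(4),s["time"])
```

```text
Traceback (most recent call last):
AttributeError: 'float' object has no attribute 'round'
```

Run:
```python
from h import *
for z in (.199,.198,.196,.194,.1925):
    hit=robot.line_to([.5167,-.1309,z],vel=.01,guard=25); robot.pause(.3)
    s=robot.observe(); print(z,hit,s["tool_pos"].round(4),s["ft_force"].round(1),s["torque"].round(2),s["gripper_width"],s["time"])
    if hit: break
```

```text
0.199 False [ 0.5167 -0.1309  0.199 ] [2.  0.  3.6] [ 0.04 -0.28  0.04] 0.033775086498948566 26.6
0.198 False [ 0.5167 -0.1309  0.198 ] [1.  0.2 5.1] [ 0.01 -0.21  0.03] 0.03406321101564001 27.15
0.196 False [ 0.5167 -0.1309  0.1961] [0.6 0.1 5.5] [-0.02 -0.13  0.04] 0.03391386013556657 27.8
0.194 False [ 0.5167 -0.1309  0.1942] [ 0.2 -0.7  7.3] [ 0.11 -0.06  0.  ] 0.03417062475443254 28.45
0.1925 False [ 0.5167 -0.131   0.1928] [-0.5  0.1  6.5] [0.1  0.01 0.05] 0.03400257210527571 29.05
```

Run:
```python
from h import *
hit=robot.line_to([.5167,-.1309,.1918],vel=.01,guard=25); robot.pause(.6)
F=[]
for _ in range(8): s=robot.observe(); F.append(s["ft_force"]); robot.pause(.05)
print(hit,s["tool_pos"].round(4),np.mean(F,0).round(1),s["tcp_rot"],s["time"])
c=robot.get_calibration("wrist"); im=robot.grab_frame("wrist")
p=unproj(c,(256.5,270.5),.144); print("cap expected px",proj(c,[[.5155,-.1315,.1447]]))
sc=robot.grab_frame("scene")[150:230,230:330]
cv2.imwrite("pics/fin.png",np.hstack([im,cv2.resize(sc,(288,384))[:, :]]))
```

```text
False [ 0.5167 -0.1309  0.1921] [-0.2  0.4  7.2] [-1.79987600e+02  2.03342884e-03 -1.61500617e+02] 30.25
cap expected px [[255.55192231 267.21438817]]
```

View pics/fin.png

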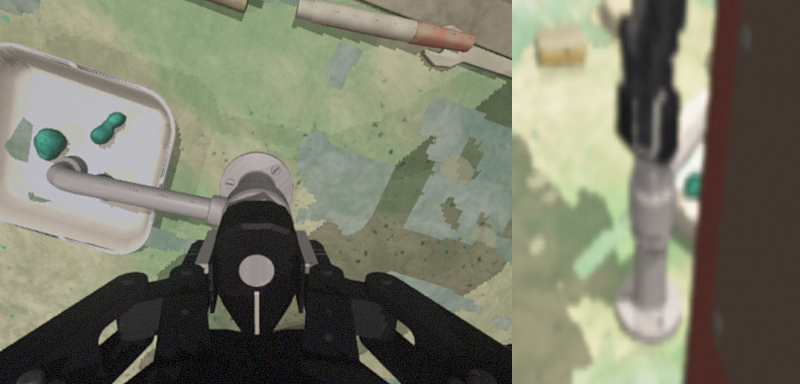

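The knob sits on the tap and the spout outlet is over the tray. By position the press depth is about 6.7 mm, but the force suggests a bit less. I'll ease down until the stop shows, to settle the depth.

Run:
```python
from h import *
z=.1918
while z>.1885:
    z-=.0004
    hit=robot.line_to([.5167,-.1309,z],vel=.01,guard=25); robot.pause(.3)
    F=[]
    for _ in range(6): s=robot.observe(); F.append(s["ft_force"][2]); robot.pause(.03)
    print(round(z,4),hit,s["tool_pos"].round(4),np.mean(F).round(1),s["time"])
    if hit or np.mean(F)>13: break
```

```text
0.1914 False [ 0.5167 -0.1309  0.1918] 7.6 31.1167
0.191 False [ 0.5167 -0.1309  0.1914] 7.7 31.8667
0.1906 False [ 0.5167 -0.131   0.191 ] 7.7 32.6167
0.1902 False [ 0.5168 -0.131   0.191 ] 10.9 33.3667
0.1898 False [ 0.5168 -0.131   0.1909] 13.2 34.1167
```

Run:
```python
from h import *
robot.line_to([.5167,-.1309,.1907],vel=.01); robot.pause(.6)
s=robot.observe(); print(s["tool_pos"].round(4),s["ft_force"].round(1),s["torque"].round(2),s["tcp_rot"],s["gripper_width"])
c=robot.get_calibration("wrist"); im=robot.grab_frame("wrist"); cv2.imwrite("pics/fin2.png",im)
for uv,z in [((67,170),.055)]: print("outlet~",unproj(c,uv,z).round(3))
print("tray centre px",proj(c,[[.535,-.278,.028]]), robot.observe()["time"])
robot.job_done()
```

```text
[ 0.5167 -0.1309  0.1911] [0.2 0.5 8.2] [0.14 0.07 0.02] [-1.79983312e+02  6.14852580e-03 -1.61498307e+02] 0.03380945083764347
outlet~ [ 0.533 -0.263  0.055]
tray centre px [[ 68.49675762 159.71260908]] 35.05
the job is handed in; nothing more can be done
```

View pics/fin2.png

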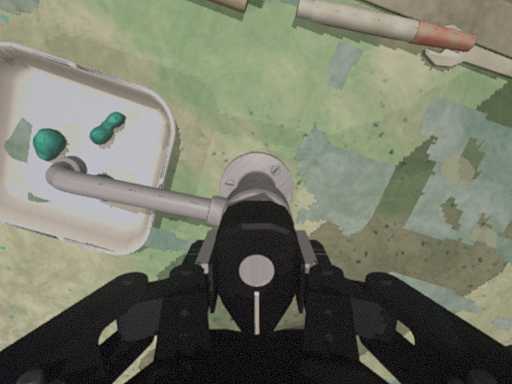

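I handed the job in at about 35 s: the spout is over the tray, the knob is home on the spindle, and the gripper is still holding it pressed. The hand-in reports no verdict, so what follows is from my own last checks.

- **Spout:** I swung it by straddling the pipe with the open fingers. The outlet is about 15 mm from the tray's centre in plan (limit 40 mm).
- **Knob:** I turned it to the spindle flat, which I measured at about 18.5° in world yaw. It slid the full depth with no axial resistance, and the wrist views show it seated and still straight in the grip.
- **Press:** I found the stop, where the force rose sharply at a tool height of 0.1909–0.1910 m, and backed off slightly. It now holds at 0.1911 m, close to 8 mm below first contact at about 0.199 m, with an upward push of 8.2 N.
- **Bystanders:** The tray measured in the same place before and after the swing. I did not re-measure the powder pot or the wax bar; the arm was never commanded near them and no unexpected contact showed.

**Disagreements:** Halfway down, the force reading was about 1 N below what the spring figures give for the depth, so I went to the stop to settle it. The knob also went on with about 5 N of sideways force, which I took out by shifting the tool about 1 mm.

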